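# Tuck the closing panel under the lapped cover and hold it flat

## Robot

A 6-joint arm with a two-finger parallel gripper is mounted at the origin on the work surface. World frame = base frame: x ahead of the robot, y to its left, z up, the work surface at z = 0. Lengths are in mm, angles in degrees, forces in N, time in s.
With the tool pointing down it reaches from about 300 to 850 mm from the base axis. Payload 4.2 kg.
Tool frame: the origin (TCP) lies on the centre line of the jaws, within the pads' length; the fingertips stand 11 mm ahead of it and the grasp point (between the pads) lies 8 mm behind it; z points along the fingers, y is the line along which they close (so a half turn about z gives the same grasp; the last joint's range is limited). The gripper opens to 91 mm and grips with 3 to 60 N. Pads are 32 mm wide; open, the fingers measure 118 mm over their backs; the gripper's body (76 mm by 178 mm) begins 60 mm behind the grasp point.
Start: joints at [75.459, 18.312, 89.639, -0, 72.044, -1.146], TCP at [133.215, 559.371, 224.976] pointing down, gripper open.
Joint ranges: [-177.97, 177.97], [-48.28, 115.42], [12.27, 149.76], [-77.06, 257.06], [2.81, 150.46], [-146.56, 146.56]. Speed limits (degrees/s): [147.25, 147.25, 180, 180, 180, 180].

## Interface

Orientations are given as [roll, pitch, yaw] about the fixed x, y, z axes, in that order (R = Rz(yaw) Ry(pitch) Rx(roll)).
In Python, from workcell import env, grab_frame, camera_model, models gives the robot as it stands.
- The arm moves only by the shell command python3 -m crank 'ROWS' [FORCE]. ROWS is text: rows parted by semicolons, each of 7 numbers parted by spaces: the closure, from -1 (fully open) to 1 (shut), so that 0 is half open, then the shift along the tool's x, y, z in mm, then the turn, a rotation vector about the tool's x, y, z in degrees. A call has 1 to 10 rows; each row shifts and turns the commanded pose from where the row before left it, along the tool's axes as they then stand; what a row does not reach is not made up. A row lasts 1/8 s, in which the tool goes at most 62.5 mm and 10.7 degrees, less where a joint would pass 70% of its speed; a pose out of reach is approached as far as the arm can. A call is refused whole if a number of a shift passes 62.5 or a number of a turn 10.7, either way. A call with a gripper value outside its range is refused whole. The fingers move at their own pace and stop on an object; FORCE is the grip in N (left out, the last holds). Time passes only in rows, so rows that do not move let the fingers close. It gives the time, the measured TCP pose, the force, the opening and the grip force at its end, in the units of the state.
- env.state(): the state, without advancing time (a new reading comes with each control period).
- grab_frame(name): name is "scene" or "top" or "wrist"; returns the picture (480x640x3 uint8, blue, green, red); there is no depth.
- camera_model(name): a dict with "K" (3x3 intrinsics, pixels), "R" (3x3) and "t" (3): a world point X has camera coordinates R X + t; the wrist camera has in their place "mount" (4x4, takes a point from camera to tool coordinates, whose origin is the TCP and whose axes are the flange's). Camera axes: x right, y down, z forward; pixel columns grow to the right and rows downward; lengths in mm; the calibration is good to about 2 mm. A picture is of the moment at which its call begins: read the wrist's pose just before it. camera_model takes no time and is no camera call.
- env.job_done(): hands the job in; it is judged then, once.
Trained networks look in the newest picture that a camera, given by its name, has taken for a name from the list of things; names that differ only in an ending like _2 or _b are one class to them, and where a whole thing is asked for, a point or a joint stands for the part that bears it (a point fixed in the world has none). Each returns a list of dicts, best first, with "p" (0 to 1); they miss things now and then, are a little off and sometimes report something else, mostly with a low value. They report only what shows in the picture. A call takes as long as a camera call. They do not tell look-alikes from the thing itself.
- models.search_frame(name, camera): "point" ([x, y, z] in mm, in world coordinates, good to about 4 mm: the middle of the surface that is visible of it).
The state is a dict: "time_s": time; "qpos": joint angles; "qvel": joint speeds; "effort": joint torques, N m; "ee_pos": TCP position; "ee_rot": TCP orientation; "force": force on the tool from outside, world axes, zero at the start; "torque": the same for the moment, N m; "gripper_width": finger opening in mm; "gripper_force": force on a finger pad.
Only numpy, scipy, OpenCV 4.12 (cv2) and the standard library are available. Lean on these libraries where they do the work, as an engineer would, in place of code of your own. Each camera call takes 0.05 s, during which the arm holds its last target. There are 200 camera calls.

## Task

Pick up the loose panel by its rib, lay it between the two side rails on the instrument case's deck and slide its front edge fully home under the overlapping sheet-metal cover, without lifting the cover. Press the panel down flat on the deck against its sprung contact bar and finish while still holding it pressed there, as if for someone to drive the screws. Leave the other things on the bench alone.

Things in the scene. Friction and masses are not known exactly. Their poses are not given: they have to be found in the camera images.
- case: Grey instrument case, fixed; place and yaw vary. 280 (x) x 220 (y) mm, deck (flat top) 60 mm above the bench. Origin: centre of the underside; +x away from the robot, z up. Deck clear from x = -140 to +32 mm, where an 8 mm high ledge (the panel's stop) begins; the cover lies on it. Side rails on the deck: 6 mm high, inner faces at y = +-90 mm, x = -133 to 32 mm.
- seat (a point): The middle of the foot of the ledge, on the deck: case x = 32 mm, y = 0, z = 60 mm, axes as the case. The middle of the panel's front edge belongs here when the panel is home.
- lip (a point): On the cover: middle of the underside of the flat sheet at its robot-side edge, at case x = 0, z = 68 mm when shut: 32 mm of sheet overhangs the deck with an 8 mm gap. A stiff upturned hem runs 11 mm further towards the robot, rising about 5 mm, so the mouth is some 12 mm high.
- cover (a joint): Angle of the cover, a steel sheet 130 (x) x 200 (y) x 3 mm, 0.22 kg, hinged across the case's far end (case x = 132 mm). 0 = lying shut on the ledge, grows as it is lifted (rad; 0.06 is about 8 mm at the lip). It swings freely and falls shut by its weight.
- contact_bar (a joint): Travel (m) of the sprung brass contact bar in the deck, 12 (case x) x 120 (case y) mm, centred at case x = -46 mm, y = 0. 0 = standing 5 mm proud of the deck, 0.005 = level with it. It begins to move at about 4 N, takes 10 N fully down, and lifts an unheld panel.
- panel: Loose aluminium panel flat on the bench, left or right of the case: sheet 100 (x) x 150 (y) x 4 mm, about 0.19 kg. Origin: centre of the sheet's underside; z up, +x to the front edge (to be tucked). Upright rib to grip: 12 mm thick in x, 70 mm long in y, centred at x = -28, y = 0, its top 40 mm above the underside; over the contact bar when home.
- panel_edge (a point): Middle of the panel's front edge, on its underside: 50 mm from the panel's origin along its +x (axes as the panel).
- bin: Bystander: orange parts bin, 100 x 130 x 50 mm, on the other side of the case from the panel; origin at the centre of its underside.
- spool: Bystander: grey spool, 60 mm across, 40 mm high, standing on the bench left of and beyond the case; origin at the centre of its underside.
- wrench: Bystander: steel wrench lying on the bench right of and beyond the case.
There are look-alikes about, which are no part of the job. Several things look just like the panel: the one meant starts farthest to the robot's left.

How it is judged (in metres and radians):
On the way, in this order (a step that is already met when the one before it is completed fails the run):
1. the panel is lifted off the bench to above the deck (height (world z) of panel above 0.07 m), for 0.1 s.
2. the panel's front edge is at least 10 mm under the cover, the cover not lifted (x of panel_edge in the frame of seat between -0.022 and 0.006 m and z of panel_edge in the frame of seat between -0.004 and 0.006 m and y of panel_edge in the frame of seat between -0.03 and 0.03 m and value of joint cover below 0.06 rad), for 0.1 s.
At the end, for the whole second after the job is handed in: Through the last second: front edge within 7 mm of the ledge, 18 mm of the middle and 2.5 mm of the deck; square within 0.08 rad, tilt under 0.035 rad; contact bar down at least 3.5 of its 5 mm; cover shut (under 0.015 rad); panel still, the fingers on it with more than 2 N (x of panel_edge in the frame of seat between -0.007 and 0.004 m and y of panel_edge in the frame of seat between -0.018 and 0.018 m and z of panel_edge in the frame of seat below 0.0025 m and angle between the x axis of panel and the x axis of case, either way round below 0.08 rad and angle between panel's own z axis and vertical below 0.035 rad and value of joint contact_bar above 0.0035 m and value of joint cover below 0.015 rad and contact force between the fingers and panel above 2 N and linear speed of panel below 0.02 m/s); the arm keeps its last pose, push and grip.
It fails at once if the cover is lifted by more than about 8 mm at its lip (0.06 rad) (value of joint cover above 0.06 rad).
It fails at once if a bystander (bin, spool, wrench) is moved more than 30 mm (distance of any of bin, spool, wrench from where it was at the start of the episode above 0.03 m).
It also fails if it takes over 38 s, if anything falls off the work surface, if the arm or the gripper's body presses on something with over 40 N, if the wrist force passes 120 N, or if a joint passes its speed limit or range.

## Working session

There is one attempt and no reset: what is moved stays moved. The work goes in short steps, Python scripts to look and compute and a shell command to move; the robot and the scene stay as the last step left them, time stands still between calls to the robot, and variables do not carry over. Pictures are saved under pics/ and viewed, at most 10 in all, crops included, and the job is handed in when it is done.

```bash
mkdir -p pics; ls
python3 - <<'E'
from workcell import env, grab_frame, camera_model, models
import cv2,numpy as np
for c in ("scene","top"):
    cv2.imwrite(f"pics/{c}0.png",grab_frame(c))
    for n in ("panel","case","cover","bin","spool","wrench"):
        for d in models.search_frame(n,c)[:4]: print(c,n,np.round(d["point"]),round(d["p"],2))
print(env.state())
m=camera_model("top");print(m)
print(camera_model("wrist"))
E
```

```text
pics
scene panel [ 307. -465.    1.] 0.84
scene panel [ 466. -348.    3.] 0.78
scene panel [ 674. -465.    3.] 0.64
scene case [622.  75.  58.] 0.6
scene cover [663.  48.  69.] 0.56
scene bin [505. 315.  22.] 0.83
scene spool [711. 315.  38.] 0.61
scene spool [508. 317.  22.] 0.32
scene wrench [ 689. -336.   10.] 0.57
top panel [ 662. -485.    2.] 0.98
top panel [ 468. -355.    3.] 0.89
top panel [ 290. -487.    8.] 0.86
top case [586.  31.  66.] 0.63
top cover [656.  42.  75.] 0.95
top bin [513. 327.   7.] 0.82
top spool [701. 306.  40.] 0.72
top spool [ 469. -355.    6.] 0.5
top wrench [ 680. -334.    2.] 0.57
{'time_s': 0.7, 'qpos': array([ 7.54568840e+01,  1.83109821e+01,  8.96395574e+01, -2.43707050e-03,
        7.20443699e+01, -1.14515990e+00]), 'qvel': array([ 0.0868691 , -0.02061223, -0.01453754, -0.00205138, -0.05477099,
       -0.05957613]), 'effort': array([ 5.85052585e-04, -4.12237859e+01, -2.32186371e+01,  7.29615195e-02,
        3.79068847e-02, -2.16111664e-05]), 'ee_pos': array([133.24154334, 559.35668837, 224.9813517 ]), 'ee_rot': array([1.79994957e+02, 2.41971457e-03
[... 375 characters left out ...]
671, -0.99934588,  0.02580441],
       [-0.98739607, -0.02905101, -0.15557969],
       [ 0.15622756, -0.02153729, -0.98748625]]), 't': array([ -80.56377814,  528.89038937, 1231.98452449])}
{'K': array([[395.90091985,   0.        , 318.87329117],
       [  0.        , 395.90091985, 241.61321657],
       [  0.        ,   0.        ,   1.        ]]), 'mount': array([[ 3.94442919e-04, -9.66696046e-01, -2.55926940e-01,
         7.11672156e+01],
       [ 9.99999782e-01,  5.17003490e-04, -4.11611210e-04,
         1.44341083e-01],
       [ 5.30218051e-04, -2.55926722e-01,  9.66696039e-01,
        -1.59688723e+02],
       [ 0.00000000e+00,  0.00000000e+00,  0.00000000e+00,
         1.00000000e+00]])}
```

View pics/top0.png

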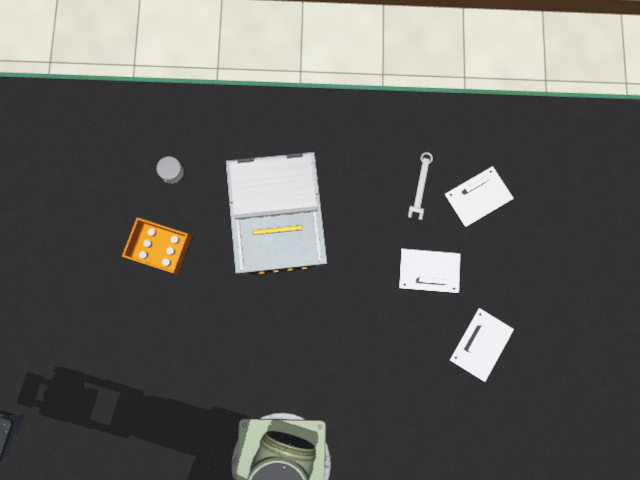

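View pics/scene0.png

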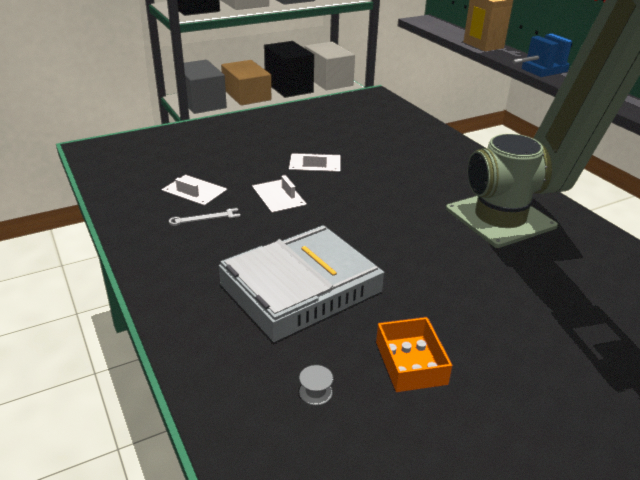

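The top view shows the case at about (278,215) and three panel look-alikes. The leftmost is at (430,271) with its rib on the robot side; that is the one to use. Next I'll fit corners.

```bash
cat > h.py <<'E'
from workcell import env, grab_frame, camera_model, models
import cv2,numpy as np
from scipy.spatial.transform import Rotation as Ro
def cam(name):
    m=camera_model(name)
    if "R" in m: return m["K"],m["R"],m["t"]
    s=env.state(); T=np.eye(4);T[:3,:3]=Ro.from_euler("xyz",s["ee_rot"],degrees=True).as_matrix();T[:3,3]=s["ee_pos"]
    C=np.linalg.inv(T@m["mount"]); return m["K"],C[:3,:3],C[:3,3]
def back(c,uv,z):
    K,R,t=c; uv=np.atleast_2d(uv).astype(float)
    d=(R.T@np.linalg.inv(K)@np.c_[uv,np.ones(len(uv))].T).T; o=-R.T@t
    return o+d*((z-o[2])/d[:,2])[:,None]
def proj(c,X):
    K,R,t=c; p=(K@(R@np.atleast_2d(X).T+np.reshape(t,(3,1)))).T; return p[:,:2]/p[:,2:]
def rect(c,mask,z):
    """min-area rectangle of a mask's largest blob, laid on plane z: centre, sides, yaw of long side"""
    k=max(cv2.findContours(mask.astype(np.uint8),cv2.RETR_EXTERNAL,cv2.CHAIN_APPROX_NONE)[0],key=cv2.contourArea)
    P=back(c,k[:,0,:],z)[:,:2].astype(np.float32)
    r=cv2.minAreaRect(P); b=cv2.boxPoints(r); e=max(b[1]-b[0],b[2]-b[1],key=np.linalg.norm)
    return np.round(r[0],1),np.round(r[1],1),round(float(np.degrees(np.arctan2(e[1],e[0]))),2)
E
python3 - <<'E'
from h import *
c=cam("top"); im=cv2.imread("pics/top0.png"); hsv=cv2.cvtColor(im,cv2.COLOR_BGR2HSV)
m=np.zeros(im.shape[:2],bool);m[235:305,385:475]=1
print("panel",rect(c,m&(hsv[...,2]>150),4))
m=np.zeros(im.shape[:2],bool);m[215:245,240:315]=1
print("bar",rect(c,m&(hsv[...,1]>120),65))
# top outer case corners, by eye
print(back(c,[[236,272],[326,263],[314,152],[227,159]],60).round())
print("hem ends",back(c,[[232,217],[319,207]],73).round())
# rib top
print("rib", back(c,[[416,279],[446,281]],40).round())
print(hsv[262:272:4,420],hsv[250,270])
E
```

```text
panel (array([ 471.5, -354.8]), array([151.5, 101.3]), 86.93)
bar (array([553.2,  28.8]), array([ 10.1, 116.3]), -82.26)
[[448. 123.  60.]
 [476. -91.  60.]
 [752. -55.  60.]
 [727. 159.  60.]]
hem ends [[579. 137.  73.]
 [610. -71.  73.]]
rib [[ 445. -312.   40.]
 [ 442. -386.   40.]]
[[105   4 244]
 [105   4 244]
 [108   5 244]] [101  13 213]
```

```bash
python3 -m crank '-1 0 0 0 0 0 10;-1 0 0 0 0 0 10;-1 0 0 0 0 0 10;-1 0 0 0 0 0 10;-1 0 0 0 0 0 10;-1 0 0 0 0 0 10;-1 0 0 0 0 0 10;-1 0 0 0 0 0 9.5' && python3 -m crank '-1 -51 41 -3 0 0 0;-1 -51 41 -3 0 0 0;-1 -51 41 -3 0 0 0;-1 -51 41 -3 0 0 0;-1 -51 41 -3 0 0 0;-1 -51 41 -3 0 0 0;-1 -51 41 -3 0 0 0;-1 -51 41 -3 0 0 0;-1 -51 41 -3 0 0 0;-1 -51 41 -3 0 0 0'
python3 - <<'E'
from h import *
c=cam("wrist"); im=grab_frame("wrist"); cv2.imwrite("pics/w1.png",im); np.save("w1.npy",np.array(c,dtype=object),allow_pickle=True)
s=env.state();print(s["ee_pos"].round(1),s["ee_rot"].round(2))
hsv=cv2.cvtColor(im,cv2.COLOR_BGR2HSV)
print("bar",rect(c,(hsv[...,1]>120)&(hsv[...,0]>18)&(hsv[...,0]<35)&(hsv[...,2]>120),65))
E
```

```text
time_s: 1.7
ee_pos: [133.2, 559.4, 225.0]
ee_rot: [180.0, -0.0, 86.8]
force: [-0.5, 0.2, 0.6]
gripper_width: 91.2
gripper_force: 0.0
time_s: 2.95
ee_pos: [500.3, 51.8, 254.0]
ee_rot: [179.9, -0.0, 87.1]
force: [0.6, 0.6, -0.6]
gripper_width: 91.0
gripper_force: 0.0Traceback (most recent call last):
  File "<stdin>", line 2, in <module>
ValueError: could not broadcast input array from shape (3,3) into shape (3,)
```

View pics/w1.png

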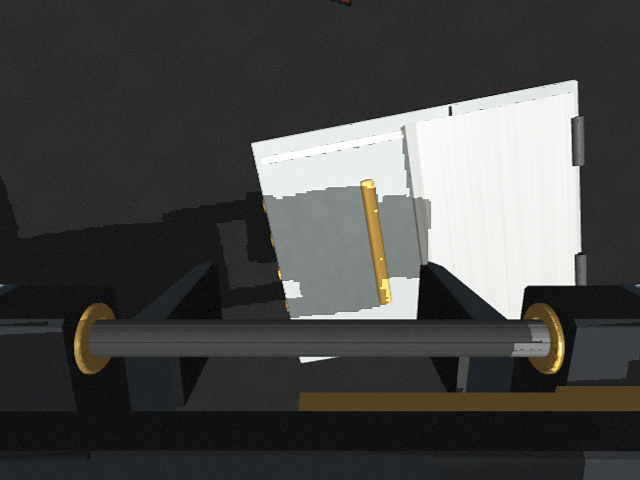

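The wrist view shows the bar from (367,180) to (385,304), the left rail along (262,162)–(404,133), and the hem near x=405–428. Next I'll measure from this frame; the arm hasn't moved.

Run:
```python
from h import *
c=cam("wrist"); im=cv2.imread("pics/w1.png")
s=env.state();print(s["ee_pos"].round(1),s["ee_rot"].round(2))
hsv=cv2.cvtColor(im,cv2.COLOR_BGR2HSV)
m=np.zeros(im.shape[:2],bool);m[170:315,350:400]=1
print("bar",rect(c,m&(hsv[...,1]>90),65))
B=back(c,[[367,180],[386,304]],65)[:,:2]; print(B.round(1))
print("case outer L",back(c,[[252,144],[577,81]],60).round(1).tolist())
print("front corners",back(c,[[252,144],[302,362]],60).round(1).tolist())
print("rail L inner",back(c,[[263,164],[404,135]],63).round(1).tolist())
print("hem top edge",back(c,[[404,127],[421,262]],73).round(1).tolist())
```

```text
[505.   45.7 254. ] [179.64   0.31  86.85]
bar (array([558.1,  19.1]), array([ 11.6, 118.9]), -82.41)
[[551.   77.5]
 [566.4 -41. ]]
case outer L [[452.8, 113.4, 60.0], [728.9, 149.6, 60.0]]
front corners [[452.8, 113.4, 60.0], [482.0, -101.7, 60.0]]
rail L inner [[461.1, 96.1, 63.0], [583.7, 113.8, 63.0]]
hem top edge [[581.6, 120.4, 73.0], [597.1, 2.0, 73.0]]
```

Run:
```python
from h import *
for i in range(3):
    s=env.state();c=cam("wrist"); im=grab_frame("wrist");print(s["ee_pos"].round(1),s["ee_rot"].round(2))
    hsv=cv2.cvtColor(im,cv2.COLOR_BGR2HSV)
    m=np.zeros(im.shape[:2],bool);m[150:318,330:410]=1
    print("bar",rect(c,m&(hsv[...,1]>90),65))
cv2.imwrite("pics/w2.png",im)
g=cv2.cvtColor(im,cv2.COLOR_BGR2GRAY)
# outer left side & front corner via line: brightness mask of case hull
k=max(cv2.findContours((g>110).astype(np.uint8),cv2.RETR_EXTERNAL,2)[0],key=cv2.contourArea)
print(cv2.approxPolyDP(cv2.convexHull(k),4,True)[:,0].tolist())
h=cv2.approxPolyDP(cv2.convexHull(k),4,True)[:,0]; print(back(c,h,60).round(1).tolist())
```

```text
[505.   45.7 254. ] [179.64   0.31  86.85]
bar (array([552.7,  26.4]), array([ 11.7, 118.8]), -82.19)
[502.5  49.1 253.6] [1.7985e+02 1.0000e-01 8.6740e+01]
bar (array([552.6,  26.4]), array([ 11.6, 118.8]), -82.22)
[500.5  51.4 253.4] [180.    -0.    86.83]
bar (array([552.6,  26.5]), array([ 11.6, 118.8]), -82.21)
[[577, 79], [582, 249], [575, 285], [519, 319], [291, 318], [252, 142]]
[[722.4, 157.7, 60.0], [743.4, 9.3, 60.0], [740.9, -26.2, 60.0], [690.4, -58.7, 60.0], [468.9, -45.4, 60.0], [447.4, 122.0, 60.0]]
```

```bash
python3 -m crank '-1 -45 -4 0 0 0 0;-1 -45 -4 0 0 0 0;-1 -45 -4 0 0 0 0;-1 -45 -4 0 0 0 0;-1 -45 -4 0 0 0 0;-1 -45 -4 0 0 0 0;-1 -45 -4 10 0 0 0;-1 -45 -4 20 0 0 0;-1 -47 -3 20 0 0 0;-1 0 0 0 0 0 0'
python3 - <<'E'
from h import *
s=env.state();c=cam("wrist"); im=grab_frame("wrist"); s2=env.state();print(s["ee_pos"].round(1),s2["ee_pos"].round(1),s2["ee_rot"].round(2))
cv2.imwrite("pics/w3.png",im)
hsv=cv2.cvtColor(im,cv2.COLOR_BGR2HSV)
m=(hsv[...,2]>150)&(hsv[...,1]<60); m[300:]=0
print(rect(c,m,4))
E
```

```text
time_s: 4.4
ee_pos: [443.1, -351.1, 201.6]
ee_rot: [-179.8, -0.1, 87.0]
force: [0.4, 0.9, -0.3]
gripper_width: 91.2
gripper_force: 0.0
[ 443.1 -351.1  201.6] [ 443.7 -350.   202.7] [-1.7991e+02 -1.3000e-01  8.7090e+01]
(array([ 470.7, -357.7]), array([149.5, 100.2]), 87.06)
```

View pics/w3.png

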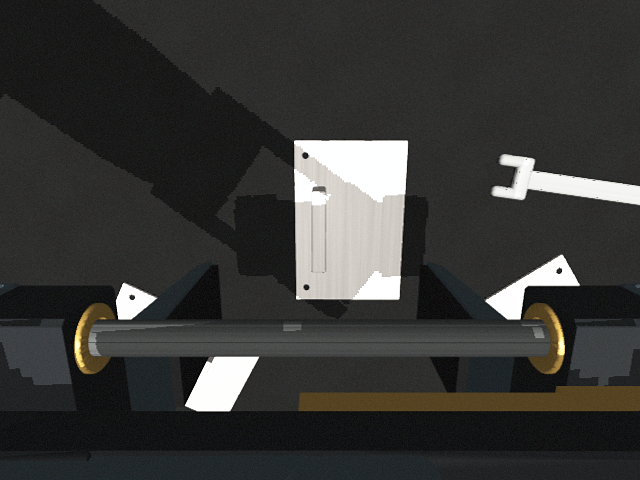

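The panel runs from (295,140) to (407,300), with the rib at columns 312–326 between the fingers. The fit is clean, so I'll descend and grasp.

```bash
python3 -m crank '-1 -6 0 30 0 0 0;-1 0 0 50 0 0 0;-1 0 0 50 0 0 0;-1 0 0 35 0 0 0;-1 0 0 17 0 0 0;-1 0 0 0 0 0 0;-1 0 0 0 0 0 0' 50
```

```text
time_s: 5.32
ee_pos: [444.8, -356.5, 23.0]
ee_rot: [179.9, 0.1, 87.2]
force: [-1.0, 0.2, 1.0]
gripper_width: 91.2
gripper_force: 0.0
```

```bash
python3 -m crank '-1 0 -2 4 0 0 0;-1 0 0 0 0 0 0;1 0 0 0 0 0 0;1 0 0 0 0 0 0;1 0 0 0 0 0 0;1 0 0 0 0 0 0;1 0 0 0 0 0 0;1 0 0 0 0 0 0;1 0 0 0 0 0 0' 50
```

```text
time_s: 6.45
ee_pos: [441.5, -356.9, 17.5]
ee_rot: [180.0, -0.0, 87.1]
force: [0.3, 0.7, -0.1]
gripper_width: 24.2
gripper_force: 0.0
```

```bash
python3 -m crank '1 0 0 0 0 0 0;1 0 0 0 0 0 0;1 0 0 0 0 0 0;1 0 0 0 0 0 0;1 0 0 0 0 0 0' 60
```

```text
time_s: 7.08
ee_pos: [441.6, -357.0, 17.5]
ee_rot: [180.0, -0.0, 87.1]
force: [0.2, 0.1, -0.4]
gripper_width: 11.7
gripper_force: 60.0
```

```bash
python3 -m crank '1 0 0 -20 0 0 0;1 0 0 -45 0 0 0;1 0 0 -50 0 0 0;1 0 0 -30 0 0 0;1 0 0 0 0 0 0;1 20 2 0 0 0 0;1 40 5 0 0 0 0;1 40 5 0 0 0 0;1 40 5 0 0 0 0;1 40 5 0 0 0 0' && python3 -m crank '1 40 5 0 0 0 0;1 40 5 0 0 0 0;1 40 4 0 0 0 0;1 40 4 0 0 0 0;1 25 4 0 0 0 0;1 15 3 0 0 0 0;1 0 0 0 0 0 -5;1 0 0 0 0 0 -5.7;1 0 0 0 0 0 0;1 0 0 0 0 0 0'
python3 - <<'E'
from h import *
s=env.state();c=cam("wrist"); im=grab_frame("wrist");print(s["ee_pos"].round(1),s["ee_rot"].round(2))
cv2.imwrite("pics/w4.png",im)
E
```

```text
time_s: 8.32
ee_pos: [471.1, -175.5, 160.2]
ee_rot: [-179.7, -0.1, 87.1]
force: [0.6, -0.1, -2.7]
gripper_width: 11.7
gripper_force: 60.0
time_s: 9.57
ee_pos: [507.2, 20.1, 162.0]
ee_rot: [-179.9, -0.0, 97.7]
force: [0.8, -0.4, -2.2]
gripper_width: 11.4
gripper_force: 60.0
[507.2  20.1 162. ] [-1.7992e+02 -1.0000e-02  9.7710e+01]
```

View pics/w4.png

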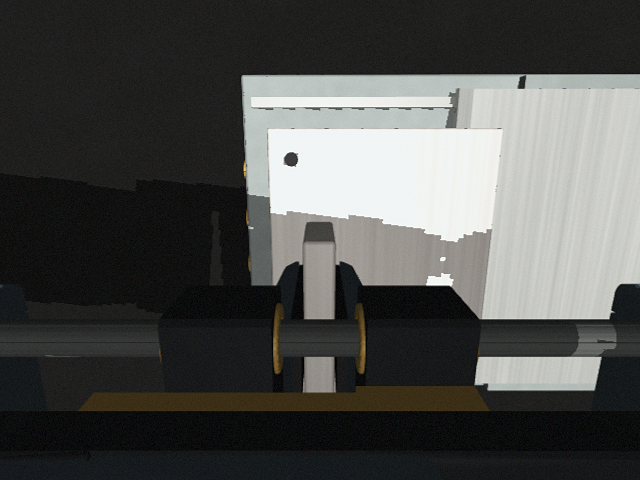

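The panel is held square to the case, with its front-left corner at (501,129), back-left at (269,129), and the hem corner at (456,89). Converting these to the case frame.

```bash
cat >> h.py <<'E'
A=np.radians(7.8); EX=np.array([np.cos(A),np.sin(A)]); EY=np.array([-EX[1],EX[0]]); O=np.array([552.8,27.3])+46*EX
def tc(P): P=np.atleast_2d(P)[:,:2]-O; return np.c_[P@EX,P@EY].round(1).tolist()
E
python3 - <<'E'
from h import *
c=cam("wrist");z=148.5-.5;print("TCP",tc(env.state()["ee_pos"][None]))
print("panel FL,BL",tc(back(c,[[501,129],[269,129],[485,385]],z)))
print("case FL, rail outer ends",tc(back(c,[[242,75]],60)),tc(back(c,[[251,108],[452,108]],66)))
print("hem corner",tc(back(c,[[456,89]],73)), "sheet corner",tc(back(c,[[470,89]],71)))
E
```

```text
TCP [[-92.0, -1.0]]
panel FL,BL [[-14.3, 73.9], [-112.2, 74.0], [-7.8, -49.9]]
case FL, rail outer ends [[-138.5, 107.6]] [[-132.9, 87.9], [-9.5, 87.7]]
hem corner [[-10.3, 97.9]] sheet corner [[-1.3, 98.1]]
```

```bash
python3 -m crank '1 0 -5 0 3 0 0;1 0 0 25 0 0 0;1 0 0 25 0 0 0;1 0 0 12 0 0 0;1 0 0 0 0 0 0;1 0 0 5 0 0 0;1 0 0 5 0 0 0;1 0 0 0 0 0 0'
python3 - <<'E'
from h import *
s=env.state();print(tc(s["ee_pos"][None]),s["force"],s["ee_pos"],s["ee_rot"])
E
```

```text
time_s: 10.62
ee_pos: [498.8, 19.0, 90.6]
ee_rot: [-177.0, -0.0, 97.8]
force: [-0.9, -0.8, -2.1]
gripper_width: 11.6
gripper_force: 60.0
[[-100.6, -0.9]] [-0.90465276 -0.76261153 -2.07874055] [498.82410682  18.99239801  90.59923153] [-1.76988244e+02 -6.66481188e-03  9.78001834e+01]
```

```bash
python3 -m crank '1 0 0 4 0 0 0;1 0 0 2 0 0 0;1 0 0 0 0 0 0;1 0 0 0 0 0 0' && python3 -m crank '1 0 0 2 0 0 0;1 0 0 0 0 0 0;1 0 0 0 0 0 0'
```

```text
time_s: 11.12
ee_pos: [498.7, 18.9, 85.0]
ee_rot: [-177.0, -0.0, 97.8]
force: [-1.3, -0.8, 2.8]
gripper_width: 11.7
gripper_force: 60.0
time_s: 11.5
ee_pos: [498.7, 19.0, 82.9]
ee_rot: [-177.0, -0.0, 97.8]
force: [-2.1, 0.3, 4.5]
gripper_width: 11.7
gripper_force: 60.0
```

```bash
python3 -m crank '1 0 6 -0.3 0 0 0;1 0 6 -0.3 0 0 0;1 0 6 -0.3 0 0 0;1 0 0 0 0 0 0;1 0 0 0 0 0 0'
python3 - <<'E'
from h import *
s=env.state();c=cam("scene"); im=grab_frame("scene");print(tc(s["ee_pos"][None]))
cv2.imwrite("pics/s5.png",cv2.resize(im[190:350,200:400],None,fx=4,fy=3.7,interpolation=cv2.INTER_CUBIC)[:600])
E
```

```text
time_s: 12.12
ee_pos: [517.6, 21.5, 82.8]
ee_rot: [-177.1, -0.0, 97.8]
force: [1.1, 0.2, 4.5]
gripper_width: 11.9
gripper_force: 60.0
[[-81.7, -0.9]]
```

View pics/s5.png

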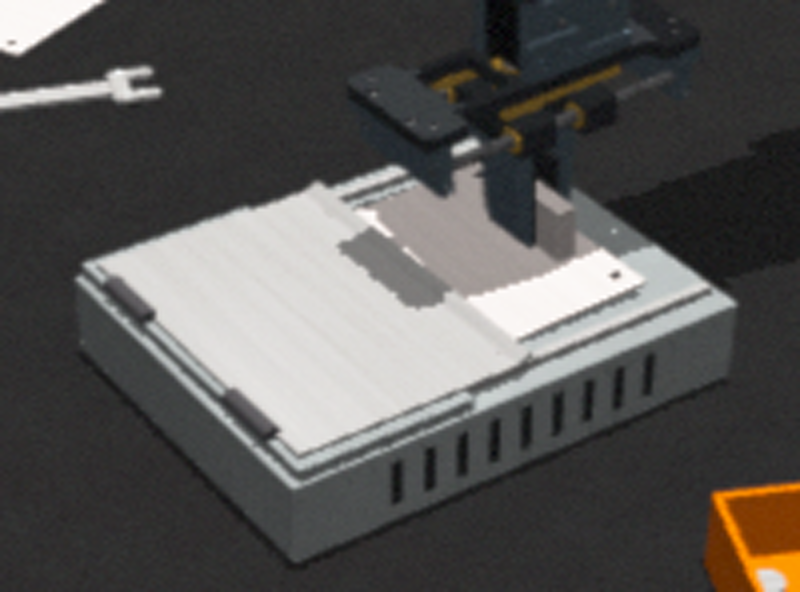

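The panel's front edge is entering under the hem at about (450,295), and the cover is shut. Continuing the slide.

```bash
python3 -m crank '1 0 6 -0.3 0 0 0;1 0 6 -0.3 0 0 0;1 0 0 0 0 0 0' && python3 -m crank '1 0 6 -0.3 0 0 0;1 0 6 -0.3 0 0 0;1 0 4 -0.2 0 0 0;1 0 0 0 0 0 0;1 0 0 0 0 0 0'
python3 - <<'E'
from h import *
s=env.state();print(tc(s["ee_pos"][None]),s["ee_pos"],s["force"])
E
```

```text
time_s: 12.55
ee_pos: [529.0, 23.1, 82.5]
ee_rot: [-177.0, -0.0, 97.8]
force: [-2.3, 0.4, 4.1]
gripper_width: 12.0
gripper_force: 60.0
time_s: 13.18
ee_pos: [545.1, 25.3, 82.7]
ee_rot: [-177.1, -0.0, 97.8]
force: [-0.6, 0.6, 1.1]
gripper_width: 11.7
gripper_force: 60.0
[[-53.9, -0.9]] [545.10933907  25.2913117   82.74142694] [-0.5522613   0.56155432  1.07748017]
```

```bash
python3 -m crank '1 0 2 0 0 0 0;1 0 2 -0.1 0 0 0;1 0 1 0 0 0 0;1 0 0 0 0 0 0;1 0 0 0 0 0 0' && python3 -m crank '1 0 1 0 0 0 0;1 0 1 0 0 0 0;1 0 0 0 0 0 0;1 0 0 0 0 0 0'
```

```text
time_s: 13.8
ee_pos: [549.1, 25.9, 82.4]
ee_rot: [-177.0, -0.0, 97.8]
force: [-2.3, 0.2, 2.5]
gripper_width: 11.5
gripper_force: 60.0
time_s: 14.3
ee_pos: [551.2, 26.2, 82.3]
ee_rot: [-177.0, -0.0, 97.8]
force: [-3.2, -0.0, 1.6]
gripper_width: 11.5
gripper_force: 60.0
```

```bash
python3 -m crank '1 0 1 0 0 0 0;1 0 1 0 0 0 0;1 0 0 0 0 0 0;1 0 0 0 0 0 0' && python3 -m crank '1 0 1 0 0 0 0;1 0 0 0 0 0 0;1 0 0 0 0 0 0'
```

```text
time_s: 14.8
ee_pos: [553.0, 26.4, 82.2]
ee_rot: [-177.0, -0.0, 97.8]
force: [-3.0, -0.1, 2.3]
gripper_width: 11.6
gripper_force: 60.0
time_s: 15.18
ee_pos: [553.1, 26.4, 82.1]
ee_rot: [-176.9, -0.0, 97.8]
force: [-4.9, -0.7, 3.5]
gripper_width: 11.8
gripper_force: 60.0
```

```bash
python3 -m crank '1 0 -0.5 2 -1 0 0;1 0 -0.3 1.4 -1 0 0;1 0 -0.2 1.3 -1 0 0;1 0 0 0 0 0 0;1 0 0 0 0 0 0' && python3 -m crank '1 0 0 1 0 0 0;1 0 0 0 0 0 0;1 0 0 0 0 0 0'
```

```text
time_s: 15.8
ee_pos: [552.2, 26.3, 78.0]
ee_rot: [-179.9, -0.0, 97.8]
force: [-4.8, -1.5, 6.7]
gripper_width: 12.0
gripper_force: 60.0
time_s: 16.18
ee_pos: [552.2, 26.3, 77.6]
ee_rot: [-179.9, -0.0, 97.8]
force: [-6.9, -0.8, 10.6]
gripper_width: 11.6
gripper_force: 60.0
```

```bash
python3 -m crank '1 0 0 1 0 0 0;1 0 0.7 0.7 0 0 0;1 0 0 0 0 0 0;1 0 0 0 0 0 0'
python3 - <<'E'
from h import *
s=env.state();c=cam("wrist");im=grab_frame("wrist");sc=grab_frame("scene");print(tc(s["ee_pos"][None]),s["ee_rot"],s["torque"])
np.savez("c.npz",*c)
cv2.imwrite("pics/w6.png",im)
cv2.imwrite("pics/s6.png",cv2.resize(sc[190:350,200:400],None,fx=4,fy=3.7,interpolation=cv2.INTER_CUBIC)[:600])
E
```

```text
time_s: 16.68
ee_pos: [552.1, 26.3, 77.5]
ee_rot: [-179.9, -0.0, 97.8]
force: [-13.9, -1.9, 22.1]
gripper_width: 11.6
gripper_force: 60.0
[[-46.8, -0.9]] [-1.79899971e+02 -8.87778893e-04  9.78098211e+01] [-2.60426447e-01  1.91891652e+00 -7.51491574e-04]
```

View pics/w6.png

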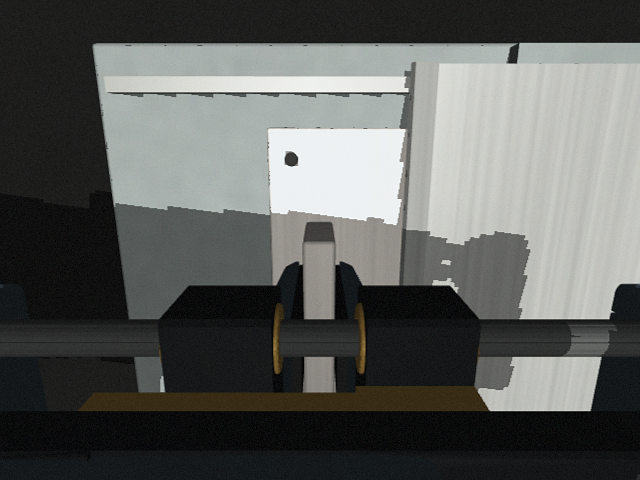

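View pics/s6.png

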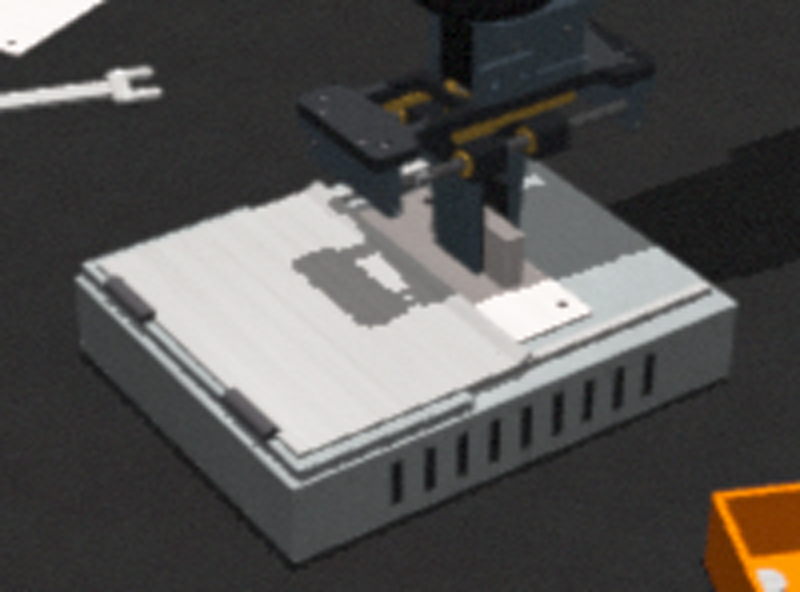

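The panel sits flat between the rails and the cover lies shut; the panel's back-left corner is at (269,129) and the case corner at (95,44). I'll check the numbers.

Run:
```python
from h import *
d=np.load("c.npz");c=(d["arr_0"],d["arr_1"],d["arr_2"])
print("panel BL, B2",tc(back(c,[[269,129],[272,285]],64)))
print("case",tc(back(c,[[95,44],[137,388]],60)),"rail",tc(back(c,[[106,94],[407,94]],62)),"hem",tc(back(c,[[412,63]],73)))
s=env.state();print(s["force"],s["ee_pos"],s["qvel"].round(2))
```

```text
panel BL, B2 [[-67.1, 74.0], [-67.9, 4.0]]
case [[-137.7, 107.5], [-139.4, -54.0]] rail [[-134.8, 88.0], [-9.4, 88.1]] hem [[-10.4, 98.2]]
[-12.80931382  -2.10345957  22.46375144] [552.14142028  26.29389088  77.47796344] [-0.    0.06 -0.09  0.06  0.05  0.04]
```

```bash
python3 -c "
from workcell import env
print(env.job_done())"
```

```text
the job is handed in; nothing more can be done
None
```

I handed the job in with the panel held pressed down at about 22 N: its front edge measures within about 2 mm of home under the cover, it is square between the rails and the cover is shut. The hand-in returned no verdict, and contact-bar travel was inferred from the force and not measured.

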